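# Swap the shoe lasts into their own foam cradles

### The job

The three shoe lasts stand in one another's foam cradles: using the empty grey cradle to park one on the way, put every last into the blue cradle whose strip has its own colour, seated flat on the pocket floor with its toe at the cradle's striped end. Keep the lasts upright, never set one down on the bench, and leave the sandal, the tape roll and the glue jar where they are.

Things in the scene. Friction and masses are not known exactly. Their poses are not given: they have to be found in the camera images.
- last_red: loose red plastic shoe last (child's foot form), 116 mm long, 46 wide, 75 high, 175-350 g (all in mm). Origin on its underside below the middle of the neck; x to the toe, z up. Neck (ankle block, the grip): x -26 to 20, flat sides y = +-17, z 42 to 75. Toe tip x = 80, heel x = -36; below the neck 40 wide at the heel, 46 at the toes. Starts in a cradle of another colour; balances near x = 15
- last_yellow: loose yellow plastic shoe last (child's foot form), 116 mm long, 46 wide, 75 high, 175-350 g (all in mm). Origin on its underside below the middle of the neck; x to the toe, z up. Neck (ankle block, the grip): x -26 to 20, flat sides y = +-17, z 42 to 75. Toe tip x = 80, heel x = -36; below the neck 40 wide at the heel, 46 at the toes. Starts in a cradle of another colour; balances near x = 15
- last_green: loose green plastic shoe last (child's foot form), 116 mm long, 46 wide, 75 high, 175-350 g (all in mm). Origin on its underside below the middle of the neck; x to the toe, z up. Neck (ankle block, the grip): x -26 to 20, flat sides y = +-17, z 42 to 75. Toe tip x = 80, heel x = -36; below the neck 40 wide at the heel, 46 at the toes. Starts in a cradle of another colour; balances near x = 15
- cradle_red: foam cradle for a last: pale blue on a black base, red strip across the top of its toe end. In mm: fixed block x -62 to 118, y +-48, rim z = 30; pocket x -44 to 88, y +-31, corners bevelled, floor z = 12, 8 of play round a last. Origin on the bench; a seated last has its origin 12 above it and the same heading; x to the toe end, z up
- cradle_yellow: foam cradle for a last: pale blue on a black base, yellow strip across the top of its toe end. In mm: fixed block x -62 to 118, y +-48, rim z = 30; pocket x -44 to 88, y +-31, corners bevelled, floor z = 12, 8 of play round a last. Origin on the bench; a seated last has its origin 12 above it and the same heading; x to the toe end, z up
- cradle_green: foam cradle for a last: pale blue on a black base, green strip across the top of its toe end. In mm: fixed block x -62 to 118, y +-48, rim z = 30; pocket x -44 to 88, y +-31, corners bevelled, floor z = 12, 8 of play round a last. Origin on the bench; a seated last has its origin 12 above it and the same heading; x to the toe end, z up
- cradle_spare: spare foam cradle: grey on a black base, no strip, empty at the start; its toe end is the one with the wider rim (30 against 18). In mm: fixed block x -62 to 118, y +-48, rim z = 30; pocket x -44 to 88, y +-31, corners bevelled, floor z = 12, 8 of play round a last. Origin on the bench; a seated last has its origin 12 above it and the same heading; x to the toe end, z up
- sandal: bystander: black sandal, about 230 mm long, 82 wide, 80 high, on the bench to the robot's left; origin under its middle, x towards its toe
- tape_roll: bystander: roll of brown tape lying flat on the bench beyond the cradles, 90 mm across, 24 high; origin under its centre
- glue_jar: bystander: white jar with black lid on the bench to the robot's right, 70 mm across, 85 high; origin under its centre
Mind the look-alikes: they are no part of the job. What is shaped like the cradle_yellow but orange or purple is not meant.

How it is judged:
By the outcome, as a careful person would: the job done as asked, in the order asked, and still so for the second after the job is handed in, with the robot touching nothing.
It also fails if it takes over 99 s, if anything falls off the work surface, if the arm or the gripper's body presses on something with over 40 N, if the wrist force passes 120 N, or if a joint passes its speed limit or range.

### The arm

A 7-joint arm with a two-finger parallel gripper is mounted at the origin on the work surface. World frame = base frame: x ahead of the robot, y to its left, z up, the work surface at z = 0. Lengths are in m, angles in rad, forces in N, time in s.
With the tool pointing down it reaches from about 0.4 to 0.85 m from the base axis. Payload 4.4 kg.
Tool frame: the origin (TCP) lies between the finger pads; the fingertips stand env.tip_reach ahead of it and the grasp point (between the pads) lies 11 mm behind it (env.tip_reach is the distance from the TCP to the fingertips, in m); z points along the fingers, y is the line along which they close (so a half turn about z gives the same grasp; the last joint's range is limited). The gripper opens to 94 mm and grips with 3 to 60 N. Pads are 16 mm wide; open, the fingers measure 119 mm over their backs; the gripper's body (75 mm by 177 mm) begins 78 mm behind the grasp point.
Start: joints at [-1.166, 0.628, 0.038, 1.517, -0.027, 0.996, -0.02], TCP at [0.295, 0.579, 0.213] pointing down, gripper open.
Joint ranges: [-3.06, 3.06], [-0.37, 2.12], [-1.25, 1.32], [0.18, 2.47], [-1.1, 4.24], [0.23, 1.98], [-2.94, 2.94]. Speed limits (rad/s): [2.57, 2.57, 3.14, 3.14, 3.14, 3.14, 3.14].

### API

Orientations are given as a unit quaternion [x, y, z, w].
In Python, from bench import env gives the robot as it stands.
- The arm moves only by the tool jog_arm, never from a script. Its argument "motion" is a list of rows, each a list of 7 numbers: the gripper command: -1 is shut, 1 is fully open, values between are in proportion, then the shift along the tool's x, y, z in units of 50 mm (1.0 is 50 mm), then the turn, a rotation vector about the tool's x, y, z in units of 6 degrees (1.0 is 6 degrees). In form: [[jaw, tx, ty, tz, ax, ay, az], ...]. A call has 1 to 20 rows; each row is the pose to reach, as a shift and turn from the pose commanded when the call began, along the tool's axes at that moment; what a row does not reach only later rows make up. A row lasts 1/10 s, in which the tool goes at most 50 mm and 8.59 degrees, less where a joint would pass 70% of its speed; a pose out of reach is approached as far as the arm can. A call with a gripper value outside its range is refused whole. The fingers move at their own pace and stop on an object; "newtons" is the grip in N (left out, the last holds). Time passes only in rows, so rows that repeat a pose let the fingers close. It gives the time, the measured TCP pose, the force, the opening and the grip force at its end, in the units of the state.
- env.observe(): the state, without advancing time (a new reading comes with each control period).
- env.camera(name): name is "side" or "top"; returns a dict with "pixels" (384x512x3 uint8, blue, green, red), "vfov" (degrees; the focal length in pixels is half the picture's height over the tangent of half this angle, whatever the lens; pixels are square), "cx", "cy" (the principal point, pixels), "R" (3x3) and "t" (3): a world point X has camera coordinates R X + t. Camera axes: x right, y down, z forward; pixel columns grow to the right and rows downward; lengths in m; the calibration is good to about 2 mm. A picture is of the moment at which its call begins. There is no depth.
- env.sign_off(): hands the job in; it is judged then, once.
Trained networks look in the newest picture that a camera, given by its name, has taken for a name from the list of things; names that differ only in an ending like _2 or _b are one class to them, and where a whole thing is asked for, a point or a joint stands for the part that bears it (a point fixed in the world has none). Each returns a list of dicts, best first, with "score" (0 to 1); they miss things now and then, are a little off and sometimes report something else, mostly with a low value. They report only what shows in the picture. A call takes as long as a camera call. They do not tell look-alikes from the thing itself.
- env.silhouettes(camera, target): "mask" (384x512 bool, what is visible of it) and "rect" ([left, top, width, height] in pixels, round what is visible of it).
- env.place_of(camera, target): "uv" ([column, row] in pixels: a listed point, or the origin of a listed thing).
The state is a dict: "time_s": time; "joint_positions": joint angles; "dq": joint speeds; "tau": joint torques, N m; "tool_pos": TCP position; "orientation": TCP orientation; "wrist_force": force on the tool from outside, world axes, zero at the start; "wrist_torque": the same for the moment, N m; "grip_width": opening from 0.0 (shut) to 1.0 (fully open); "finger_force": force on a finger pad.
Only numpy, scipy, OpenCV 4.12 (cv2) and the standard library are available. Lean on these libraries where they do the work, as an engineer would, in place of code of your own. Each camera call takes 0.05 s, during which the arm holds its last target. There are 200 camera calls.

## Working session

There is one attempt and no reset: what is moved stays moved. The work goes in short steps, Python scripts to look and compute and a tool call to move; the robot and the scene stay as the last step left them, time stands still between calls to the robot, and variables do not carry over. Pictures are saved under pics/ and viewed, at most 14 in all, crops included, and the job is handed in when it is done.

Besides the shell and the picture viewer there is one more tool, called after "Request:" in YAML: its name, and indented under it one key for each argument. jog_arm: Moves the arm, as the interface text tells. Its arguments: {"type":"object","properties":{"motion":{"type":"array","items":{"type":"array","items":{"type":"number"}}},"newtons":{"type":"number"}},"required":["motion"]}

```bash
mkdir -p pics; ls; python3 - <<'E'
from bench import env
import cv2
print(env.tip_reach, env.observe())
for n in("top","side"):
    c=env.camera(n); cv2.imwrite(f"pics/{n}0.png",c["pixels"]); print(n,c["vfov"],c["cx"],c["cy"],c["R"],c["t"])
    for t in ["last_red","last_yellow","last_green","cradle_red","cradle_yellow","cradle_green","cradle_spare"]:
        print(t,[(round(d["score"],2),[round(float(v)) for v in d["uv"]]) for d in env.place_of(n,t)])
E
```

```text
pics
0.008 {'time_s': 0.0, 'joint_positions': array([-1.16579434,  0.62931764,  0.03842679,  1.51833383, -0.02700972,
        0.99628319, -0.01998513]), 'dq': array([ 1.23006879e-03,  1.33780182e-04,  7.10306997e-04,  1.23541846e-03,
       -2.56582919e-04, -5.28525967e-05,  1.50361368e-04]), 'tau': array([ 6.58349818e-04, -5.49725890e+01,  1.14409816e+00, -1.86637044e+01,
       -5.21245867e-02,  2.36528122e-02,  1.47783239e-04]), 'tool_pos': array([0.29451737, 0.57873988, 0.21258321]), 'orientation': array([ 2.33221840e-01,  9.72423129e-01, -8.87729862e-04, -2.10487841e-04]), 'wrist_force': array([-0.17660661,  0.39448706,  0.02753999]), 'wrist_torque': array([-0.01347405, -0.02621537, -0.03617752]), 'finger_force': 0.0, 'grip_width': 0.9989133386754028}
top 53.195531314897536 257.38191946548807 195.66119636879867 [[-3.29046465e-04 -9.99997358e-01  2.27487238e-03]
 [-9.85057030e-01 -6.76684134e-05 -1.72228460e-01]
 [ 1.72228159e-01 -2.29755020e-03 -9.85054406e-01]] [-0.0473593   0.52769164  1.62720487]
last_red [(0.69, [311, 197])]
last_yellow [(0.59, [270, 212]), (0.55, [187, 197]), (0.19, [273, 147])]
last_green [(0.65, [272, 210])]
cradle_red [(0.96, [268, 208])]
cradle_yellow [(0.8, [314, 253]), (0.66, [399, 215]), (0.61, [226, 244]), (0.56, [314, 143])]
cradle_green [(0.91, [185, 195])]
cradle_spare []
side 53.755074650126126 261.35829131878563 188.22956935063888 [[ 0.87188544 -0.48960888 -0.00994619]
 [-0.31649911 -0.54788409 -0.77437157]
 [ 0.37368984  0.67831126 -0.63265294]] [-0.47770066  0.18288392  1.34836754]
last_red [(0.65, [289, 239])]
last_yellow [(0.66, [232, 156])]
last_green [(0.95, [259, 209])]
cradle_red [(0.66, [257, 206])]
cradle_yellow [(0.96, [353, 216]), (0.94, [236, 268]), (0.91, [347, 332]), (0.83, [201, 196]), (0.64, [293, 238])]
cradle_green [(0.6, [231, 159])]
cradle_spare [(0.92, [257, 179])]
```

```bash
python3 - <<'E'
import cv2
a=cv2.imread("pics/top0.png")[90:320,110:470]
cv2.imwrite("pics/top0c.png",cv2.resize(a,None,fx=2.2,fy=2.2,interpolation=cv2.INTER_CUBIC))
E
```

```text
(no output)
```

View pics/top0c.png

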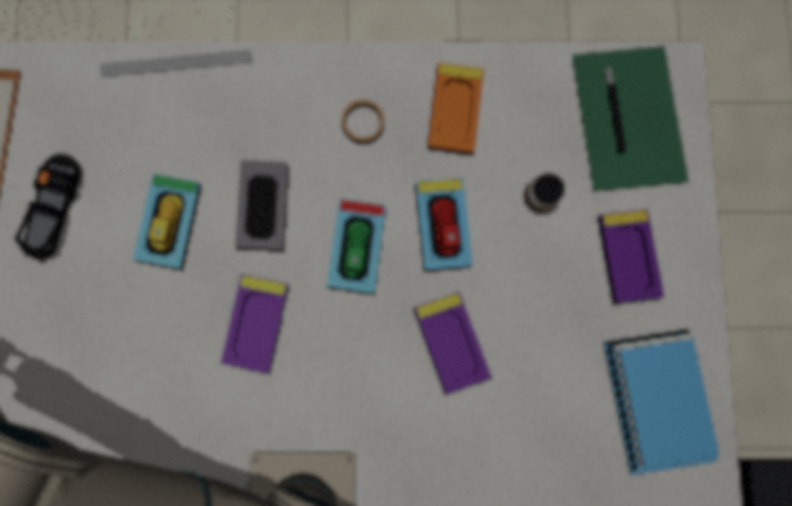

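View pics/side0.png

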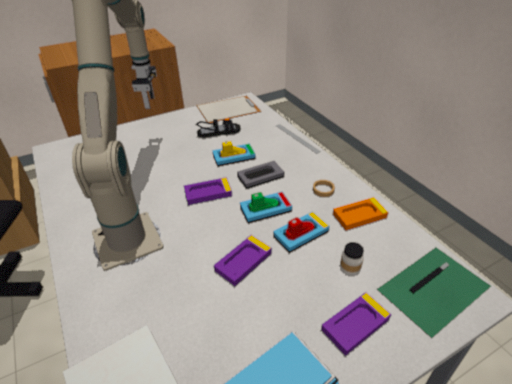

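The crops show the yellow last in the green cradle (pixel 186,191), green in red (271,203), red in yellow (312,192), and the grey spare empty at (229,184). Toes point away from the robot, and the orange and purple blocks are decoys. Next I fit poses.

```bash
cat > h.py <<'E'
from bench import env
import cv2, numpy as np
from scipy.optimize import minimize
from scipy.spatial.transform import Rotation as Ro
S=4
def look(names=("top","side")):
    return {n:env.camera(n) for n in names}
def proj(c,X):
    f=192/np.tan(np.radians(c["vfov"]/2)); p=np.asarray(X)@np.array(c["R"]).T+c["t"]
    return p[:,:2]/p[:,2:]*f+[c["cx"],c["cy"]]
def unproj(c,uv,z):
    f=192/np.tan(np.radians(c["vfov"]/2)); R=np.array(c["R"]);C=-R.T@c["t"]
    d=R.T@np.array([(uv[0]-c["cx"])/f,(uv[1]-c["cy"])/f,1]); return C+d*(z-C[2])/d[2]
def hullmask(c,X):
    m=np.zeros((384*S,512*S),np.uint8); p=(proj(c,X)+.5)*S-.5
    cv2.fillConvexPoly(m,cv2.convexHull(np.round(p).astype(np.int32)),1); return m
def box(x0,x1,y,z0,z1): return np.array([[a,b,d] for a in(x0,x1) for b in(-y,y) for d in(z0,z1)])
BLOCK=[box(-.062,.118,.048,0.0,.03)]
# last parts: rounded foot, neck
FOOT=np.array([[x,s*y,z] for s in(-1,1) for x,y in((-.036,.01),(-.026,.02),(.0,.021),(.04,.023),(.06,.022),(.072,.015),(.08,.004)) for z in(.005,.02)]+[[x,s*y,z] for s in(-1,1) for x,y,z in((-.03,.017,.042),(.02,.017,.042))])
NECK=box(-.026,.020,.017,.042,.075)
LAST=[FOOT+[0,0,.012],NECK+[0,0,.012]]
def hsvmask(img,kind):
    h,s,v=cv2.split(cv2.cvtColor(cv2.resize(img,None,fx=S,fy=S,interpolation=cv2.INTER_CUBIC),cv2.COLOR_BGR2HSV))
    sat=(s>110)&(v>40)
    return {"red":sat&((h<8)|(h>170)),"yellow":sat&(h>22)&(h<36),"green":sat&(h>45)&(h<83),"blue":(s>70)&(v>60)&(h>88)&(h<112)}[kind]
def fit(cams,masks,parts,p0):
    """pose x,y,yaw maximising overlap of projected parts with masks"""
    def cost(p):
        c,s=np.cos(p[2]),np.sin(p[2]);T=np.array([[c,s,0],[-s,c,0],[0,0,1]]);e=0
        for n,m in masks.items():
            q=np.zeros((384*S,512*S),np.uint8)
            for P in parts: q|=hullmask(cams[n],P@T+[p[0],p[1],0])
            e+=1-np.sum(q&m)/np.sum(q|m)
        return e
    sim=np.array([p0]*4,float)
    for i,d in enumerate((.012,.012,.12)): sim[i+1,i]+=d
    r=minimize(cost,p0,method="Nelder-Mead",options=dict(initial_simplex=sim,xatol=2e-4,fatol=1e-4,maxiter=150))
    return r.x,r.fun
def near(m,c,xy,r):
    k=np.zeros(m.shape,np.uint8)
    a=np.linspace(0,6.28,30); P=np.c_[xy[0]+r*np.cos(a),xy[1]+r*np.sin(a),0*a+.03]
    cv2.fillConvexPoly(k,np.round((proj(c,P)+.5)*S-.5).astype(np.int32),1); return (m>0)&(k>0)
def lastfit(cams,col,p0):
    ms={}
    for n,c in cams.items():
        m=near(hsvmask(c["pixels"],col),c,p0[:2],.13).astype(np.uint8)
        m=cv2.morphologyEx(m,cv2.MORPH_OPEN,np.ones((5,5),np.uint8))
        k,l,st,ce=cv2.connectedComponentsWithStats(m)
        j=[i for i in range(1,k) if st[i,4]>1000]
        u=(proj(c,[[p0[0],p0[1],.05]])[0]+.5)*S; j=min(j,key=lambda i:np.hypot(*(ce[i]-u)))
        ms[n]=(l==j).astype(np.uint8)
    return {n:tuple(np.round(v,4) for v in fit(cams,{n:ms[n]},LAST,p0)) for n in ms}, fit(cams,ms,LAST,p0)
def cmd(x,y,z,yaw):
    """units for jog: from current pose to world TCP x,y,z, tool down, finger line along cradle y (heading yaw)"""
    o=env.observe(); R0=Ro.from_quat(o["orientation"]); best=None
    for k in(0,np.pi):
        R1=Ro.from_euler("z",yaw+k)*Ro.from_euler("x",np.pi)
        w=(R0.inv()*R1).as_rotvec()
        if best is None or np.linalg.norm(w)<np.linalg.norm(best): best=w
    d=R0.inv().apply(np.array([x,y,z])-o["tool_pos"])
    print("shift",np.round(d/.05,3),"turn",np.round(np.degrees(best)/6,3),"now",np.round(o["tool_pos"],4),"t",o["time_s"],"q7",o["joint_positions"][6].round(2))
E
cat > m.py <<'E'
from h import *
cams=look(); 
G={"green":(186,191),"red":(271,203),"yellow":(312,192),"spare":(229,184)}
L={"green":"yellow","red":"green","yellow":"red"}
for k,uv in G.items():
    xy=unproj(cams["top"],uv,.04)[:2]; ms={}
    for n,c in cams.items():
        if k=="spare":
            ss=env.silhouettes(n,"cradle_spare"); 
            u=proj(c,[[*xy,.03]])[0]
            ss=[s for s in ss if np.hypot(s["rect"][0]+s["rect"][2]/2-u[0],s["rect"][1]+s["rect"][3]/2-u[1])<15]
            if not ss: print("no spare",n); continue
            m=cv2.resize(ss[0]["mask"].astype(np.float32),None,fx=S,fy=S,interpolation=cv2.INTER_LINEAR)>.5
        else:
            m=hsvmask(c["pixels"],"blue")|hsvmask(c["pixels"],k)
            m=near(m,c,xy,.14 if n=="top" else .13)
        m=m.astype(np.uint8)
        if k!="spare":  # largest blob, then hull (lasts occlude only inside in top view)
            m=cv2.morphologyEx(m,cv2.MORPH_CLOSE,np.ones((9,9),np.uint8))
            _,l,st,_=cv2.connectedComponentsWithStats(m); m=(l==1+np.argmax(st[1:,4])).astype(np.uint8)
        h=cv2.convexHull(np.argwhere(m)[:,::-1].astype(np.int32)); cv2.fillConvexPoly(m,h,1); ms[n]=m
    for sel in (["top"],["side"],["top","side"]):
        mm={n:ms[n] for n in sel if n in ms}
        if mm:
            p,e=fit(cams,mm,BLOCK,[xy[0]-.02,xy[1],0.]); print(k,sel,np.round(p,4),round(e,3))
    if k in L: print("  last",L[k],lastfit(cams,L[k],p))
E
python3 m.py
```

```text
green ['top'] [ 0.528   0.2763 -0.1775] 0.088
green ['side'] [ 0.5313  0.2891 -0.2801] 0.121
green ['top', 'side'] [ 0.5299  0.2789 -0.2044] 0.219
  last yellow ({'top': (array([ 0.529 ,  0.2792, -0.0535]), np.float64(0.6297)), 'side': (array([ 0.5349,  0.2837, -0.0618]), np.float64(0.3027))}, (array([ 0.53095223,  0.28044811, -0.02343023]), np.float64(0.9391581344198783)))
red ['top'] [ 0.4771 -0.106  -0.1475] 0.075
red ['side'] [ 0.4806 -0.0959 -0.1434] 0.104
red ['top', 'side'] [ 0.4781 -0.1048 -0.1475] 0.191
  last green ({'top': (array([ 0.4798, -0.1059, -0.1501]), np.float64(0.1321)), 'side': (array([ 0.4785, -0.1045, -0.0341]), np.float64(0.2533))}, (array([ 0.47980181, -0.10596875, -0.14889414]), np.float64(0.4053425329988001)))
yellow ['top'] [ 0.5215 -0.2902  0.0979] 0.089
yellow ['side'] [ 0.5229 -0.2819  0.0564] 0.092
yellow ['top', 'side'] [ 0.5229 -0.2875  0.0751] 0.184
  last red ({'top': (array([ 0.5245, -0.2899,  0.0994]), np.float64(0.1301)), 'side': (array([ 0.5242, -0.2865,  0.1313]), np.float64(0.2198))}, (array([ 0.52442113, -0.28927941,  0.09021458]), np.float64(0.3696365295039922)))
spare ['top'] [ 0.5646  0.0819 -0.0627] 0.076
spare ['side'] [ 0.5601  0.0802 -0.0367] 0.053
spare ['top', 'side'] [ 0.5615  0.0821 -0.0382] 0.147
```

```bash
cat > ov.py <<'E'
from h import *
def overlay(cams,items,fn,reg):
    out=[]
    for n,c in cams.items():
        K=6; im=cv2.resize(c["pixels"],None,fx=K,fy=K,interpolation=cv2.INTER_CUBIC)
        for P,p,col in items:
            T=np.array([[np.cos(p[2]),np.sin(p[2]),0],[-np.sin(p[2]),np.cos(p[2]),0],[0,0,1]])
            q=(proj(c,P@T+[p[0],p[1],0])+.5)*K-.5
            cv2.polylines(im,[np.round(q).astype(np.int32)],True,col,1,cv2.LINE_AA)
        x,y,w,h=reg[n]; im=im[y*K:(y+h)*K,x*K:(x+w)*K]; s=min(800/im.shape[1],600/im.shape[0]); out.append(cv2.resize(im,None,fx=s,fy=s,interpolation=cv2.INTER_AREA))
    w=max(o.shape[1] for o in out)
    im=np.vstack([cv2.copyMakeBorder(o,0,0,0,w-o.shape[1],cv2.BORDER_CONSTANT) for o in out])
    s=min(1,600/im.shape[0]); cv2.imwrite(fn,cv2.resize(im,None,fx=s,fy=s,interpolation=cv2.INTER_AREA))
def rc(x0,x1,y,z): return np.array([[x0,-y,z],[x1,-y,z],[x1,y,z],[x0,y,z]])
RIM=rc(-.062,.118,.048,.03); FLOORR=rc(-.062,.118,.048,0.); POCK=rc(-.044,.088,.031,.03); NT=rc(-.026,.02,.017,.087)
E
python3 - <<'E'
from ov import *
C={"g":(.528,.2763,-.1775),"r":(.4775,-.106,-.1475),"y":(.5215,-.290,.0979),"s":(.5625,.0819,-.05)}
L=[(.529,.279,-.18),(.4798,-.1059,-.149),(.5244,-.2897,.095)]
it=[(A,p,(255,255,255)) for p in C.values() for A in(RIM,POCK)]+[(FLOORR,p,(255,0,255)) for p in C.values()]+[(NT,p,(0,0,0)) for p in L]
c=look(); 
overlay({"top":c["top"]},it,"pics/ovt.png",{"top":(165,160,170,70)})
overlay({"side":c["side"]},it,"pics/ovs.png",{"side":(205,135,130,120)})
E
```

```text
(no output)
```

View pics/ovt.png

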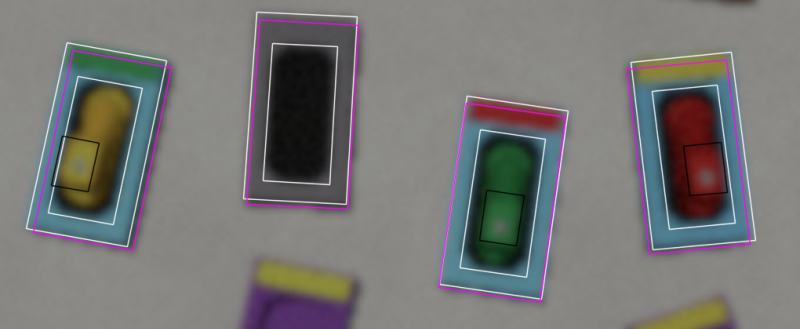

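View pics/ovs.png

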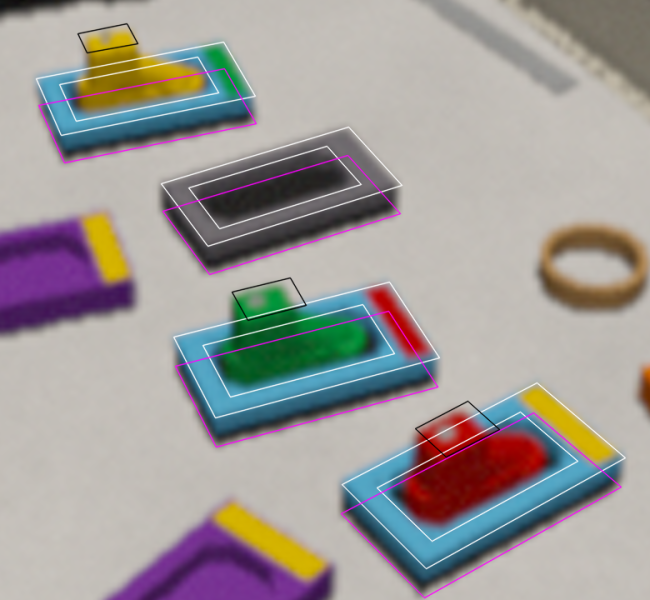

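Cradle outlines match well in both views. I'll park yellow first, so go above the yellow last.

```bash
python3 -c "
from h import *
cmd(.535,.278,.20,-.18)"
```

```text
shift [-7.015 -3.191  0.269] turn [-0.000e+00 -1.000e-03 -2.777e+00] now [0.2948 0.5793 0.2135] t 1.1 q7 -0.02
```

Request:
jog_arm:
  motion:
    - [1,-1,-0.5,0.1,0,0,-0.4]
    - [1,-2,-0.9,0.1,0,0,-0.8]
    - [1,-3,-1.4,0.2,0,0,-1.2]
    - [1,-4,-1.8,0.2,0,0,-1.6]
    - [1,-5,-2.3,0.25,0,0,-2]
    - [1,-6,-2.7,0.27,0,0,-2.4]
    - [1,-6.6,-3,0.27,0,0,-2.6]
    - [1,-7.015,-3.19,0.27,0,0,-2.78]
    - [1,-7.015,-3.19,0.27,0,0,-2.78]
    - [1,-7.015,-3.19,0.27,0,0,-2.78]
    - [1,-7.015,-3.19,0.27,0,0,-2.78]
    - [1,-7.015,-3.19,0.27,0,0,-2.78]
  newtons: 35

```text
time_s: 2.3
tool_pos: [0.5338, 0.2801, 0.2]
orientation: [0.088, 0.996, 0.0, -0.0]
wrist_force: [0.7, -0.2, -0.1]
grip_width: 0.998
finger_force: 0.0
```

```bash
python3 - <<'E'
from ov import *
cmd(.535,.278,.066,-.18)
c=look()
p=(.530,.279,-.18);it=[(NT,p,(0,0,0))]
overlay(c,it,"pics/a.png",{"top":(150,160,80,60),"side":(195,125,80,60)})
E
```

```text
shift [-0.032 -0.039  2.68 ] turn [ 0.007 -0.007  0.032] now [0.5338 0.2801 0.2   ] t 2.3 q7 0.84
```

View pics/a.png

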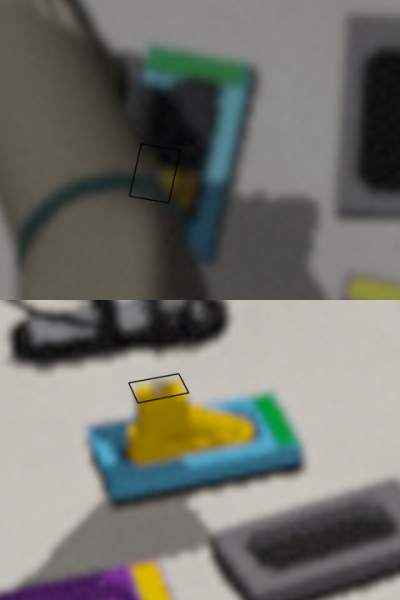

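The neck sits within ~1 px of its predicted outline (side view 160,388). Descend and grip.

Request:
jog_arm:
  motion:
    - [1,0,-0.03,0.6,0,0,0]
    - [1,-0.03,-0.03,1.2,0,0,0]
    - [1,-0.03,-0.03,1.8,0,0,0]
    - [1,-0.03,-0.03,2.2,0,0,0]
    - [1,-0.03,-0.03,2.5,0,0,0]
    - [1,-0.03,-0.03,2.68,0,0,0]
    - [1,-0.03,-0.03,2.68,0,0,0]
    - [0.3,-0.03,-0.03,2.68,0,0,0]
    - [0,-0.03,-0.03,2.68,0,0,0]
    - [-0.2,-0.03,-0.03,2.68,0,0,0]
    - [-0.4,-0.03,-0.03,2.68,0,0,0]
    - [-0.6,-0.03,-0.03,2.68,0,0,0]
    - [-1,-0.03,-0.03,2.68,0,0,0]
    - [-1,-0.03,-0.03,2.68,0,0,0]
    - [-1,-0.03,-0.03,2.68,0,0,0]
    - [-1,-0.03,-0.03,2.68,0,0,0]
    - [-1,-0.03,-0.03,2.68,0,0,0]
  newtons: 35

```text
time_s: 4.1
tool_pos: [0.5362, 0.2764, 0.0659]
orientation: [0.09, 0.996, 0.0, -0.0]
wrist_force: [0.3, 0.3, -0.0]
grip_width: 0.355
finger_force: 34.6
```

Request:
jog_arm:
  motion:
    - [-1,0,0,-0.1,0,0,0]
    - [-1,0,0,-0.3,0,0,0]
    - [-1,0,0,-0.6,0,0,0]
    - [-1,0,0,-1,0,0,0]
    - [-1,0,0,-1.4,0,0,0]
    - [-1,0,0,-1.8,0,0,0]
    - [-1,0,0,-2.1,0,0,0]
    - [-1,0,0,-2.2,0,0,0]
    - [-1,0,0,-2.2,0,0,0]

```text
time_s: 5.0
tool_pos: [0.5366, 0.2765, 0.177]
orientation: [0.09, 0.996, 0.0, 0.001]
wrist_force: [-0.0, -0.2, -2.1]
grip_width: 0.359
finger_force: 34.6
```

```bash
cat >> ov.py <<'E'
import sys
LSIDE=np.array([[-.036,0,0],[.08,0,0],[.08,0,.012],[.02,0,.042],[.02,0,.075],[-.026,0,.075],[-.026,0,.042],[-.036,0,.03]])
LFOOT=rc(-.036,.08,.022,0.)
E
python3 - <<'E'
from ov import *
o=env.observe();print(o["wrist_force"],o["wrist_torque"],o["finger_force"])
# spare: last x placed at +0..; grip offset 5mm
a=-.05; g=.004
cmd(.5625+.001+g*np.cos(a),.0819+g*np.sin(a),.18,a)
c=look(); t=o["tool_pos"]; b=-.18;g=.005
p=(t[0]-g*np.cos(b),t[1]-g*np.sin(b),b); up=[0,0,t[2]-.066+.012]
it=[(LFOOT+up,p,(255,255,255)),(LSIDE+up,p,(0,0,0))]
overlay(c,it,"pics/b.png",{"top":(150,150,80,60),"side":(195,110,80,60)})
E
```

```text
[-1.75373089e-04 -2.03821624e-01 -2.06662055e+00] [-0.03878541 -0.03478661 -0.01337913] 34.58212673664093
shift [-1.304 -3.722 -0.063] turn [ 0.01   0.013 -1.239] now [0.5366 0.2765 0.177 ] t 5.0 q7 0.84
```

View pics/b.png

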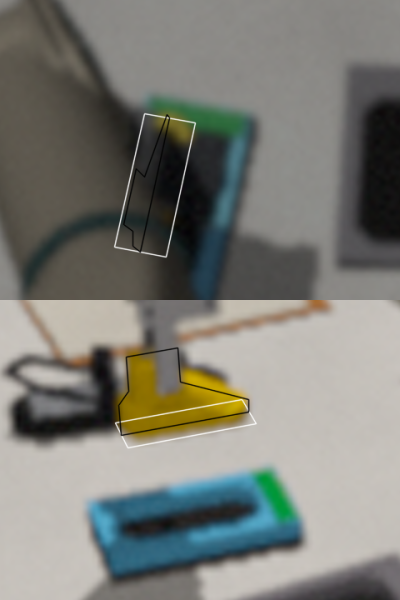

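Held level and matching the predicted outline. Move over the spare.

Request:
jog_arm:
  motion:
    - [-1,-0.1,-0.3,0,0,0,-0.1]
    - [-1,-0.3,-0.8,0,0,0,-0.3]
    - [-1,-0.5,-1.4,0,0,0,-0.5]
    - [-1,-0.7,-2,-0.06,0,0,-0.7]
    - [-1,-0.9,-2.6,-0.06,0,0,-0.9]
    - [-1,-1.1,-3.2,-0.06,0,0,-1.05]
    - [-1,-1.25,-3.55,-0.06,0,0,-1.2]
    - [-1,-1.304,-3.722,-0.06,0,0,-1.24]
    - [-1,-1.304,-3.722,-0.06,0,0,-1.24]
    - [-1,-1.304,-3.722,-0.06,0,0,-1.24]
    - [-1,-1.304,-3.722,-0.06,0,0,-1.24]

```text
time_s: 6.2
tool_pos: [0.5667, 0.0836, 0.1788]
orientation: [0.024, 1.0, 0.001, -0.0]
wrist_force: [-0.1, -0.8, -2.4]
grip_width: 0.363
finger_force: 34.6
```

```bash
python3 - <<'E'
from ov import *
a=-.05; g=.004
cmd(.5625+.001+g*np.cos(a),.0819+g*np.sin(a),.068,a)
E
```

```text
shift [-0.018 -0.039  2.215] turn [ 0.01  -0.005  0.024] now [0.5667 0.0836 0.1788] t 6.2 q7 1.27
```

Request:
jog_arm:
  motion:
    - [-1,0,-0.03,0.3,0,0,0]
    - [-1,-0.02,-0.03,0.7,0,0,0]
    - [-1,-0.02,-0.03,1.1,0,0,0]
    - [-1,-0.02,-0.03,1.4,0,0,0]
    - [-1,-0.02,-0.03,1.6,0,0,0]
    - [-1,-0.02,-0.03,1.8,0,0,0]
    - [-1,-0.02,-0.03,1.95,0,0,0]
    - [-1,-0.02,-0.03,2.05,0,0,0]
    - [-1,-0.02,-0.03,2.12,0,0,0]
    - [-1,-0.02,-0.03,2.18,0,0,0]
    - [-1,-0.02,-0.03,2.22,0,0,0]
    - [-1,-0.02,-0.03,2.24,0,0,0]
    - [-1,-0.02,-0.03,2.24,0,0,0]

```text
time_s: 7.5
tool_pos: [0.5681, 0.08, 0.067]
orientation: [0.025, 1.0, 0.0, 0.0]
wrist_force: [0.6, -0.9, -1.8]
grip_width: 0.362
finger_force: 34.6
```

Request:
jog_arm:
  motion:
    - [-1,0,0,0.02,0,0,0]
    - [-0.2,0,0,0.02,0,0,0]
    - [0,0,0,0.02,0,0,0]
    - [0.3,0,0,0.02,0,0,0]
    - [0.6,0,0,0.02,0,0,0]
    - [0.8,0,0,0,0,0,0]
    - [0.8,0,0,-0.3,0,0,0]
    - [0.8,0,0,-0.8,0,0,0]
    - [0.8,0,0,-1.4,0,0,0]
    - [0.8,0,0,-2,0,0,0]
    - [0.8,0,0,-2.4,0,0,0]
    - [0.8,0,0,-2.4,0,0,0]

```text
time_s: 8.7
tool_pos: [0.5702, 0.0804, 0.19]
orientation: [0.025, 1.0, 0.001, 0.003]
wrist_force: [0.3, -0.2, -0.5]
grip_width: 0.899
finger_force: 0.0
```

```bash
python3 - <<'E'
from ov import *
a=-.149; g=.005
x,y=.4798+g*np.cos(a),-.1059+g*np.sin(a); print(x,y)
cmd(x,y,.19,a)
c=look(); p=(.5640,.0801,-.05); up=[0,0,.012]
it=[(LFOOT+up,p,(255,255,255)),(LSIDE+up,p,(0,0,0))]
overlay(c,it,"pics/c.png",{"top":(190,150,110,80),"side":(215,135,110,80)})
E
```

```text
0.48474460010829057 -0.10664224643420699
shift [ 1.519 -3.821 -0.015] turn [0.016 0.057 0.945] now [0.5702 0.0804 0.19  ] t 8.7 q7 1.27
```

View pics/c.png

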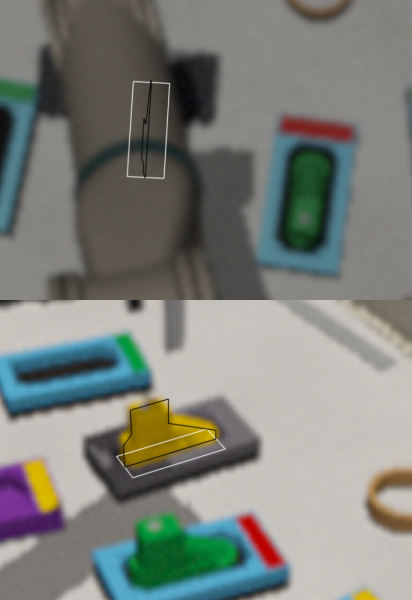

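Yellow sits in the spare (side view 165,430). On to the green last.

Request:
jog_arm:
  motion:
    - [1,0.2,-0.5,0,0,0,0.15]
    - [1,0.5,-1.3,0,0,0,0.3]
    - [1,0.8,-2.1,0,0,0,0.5]
    - [1,1.1,-2.9,0,0,0,0.7]
    - [1,1.4,-3.5,0,0,0,0.85]
    - [1,1.52,-3.82,0,0,0.05,0.945]
    - [1,1.52,-3.82,0,0,0.05,0.945]
    - [1,1.52,-3.82,0,0,0.05,0.945]
    - [1,1.52,-3.82,0,0,0.05,0.945]

```text
time_s: 9.7
tool_pos: [0.4831, -0.1053, 0.1864]
orientation: [0.073, 0.997, 0.001, -0.003]
wrist_force: [0.3, -0.4, -0.3]
grip_width: 0.999
finger_force: 0.0
```

```bash
python3 - <<'E'
from ov import *
cmd(.4847,-.1066,.066,-.149)
c=look(("side",)); print(np.round(proj(c["side"],[[.48,-.106,.087]]),1))
E
```

```text
shift [-0.05  -0.023  2.408] turn [ 0.007 -0.056  0.025] now [ 0.4831 -0.1053  0.1864] t 9.7 q7 1.54
[[259.2 194.1]]
```

Request:
jog_arm:
  motion:
    - [1,-0.03,-0.02,0.5,0,-0.05,0]
    - [1,-0.03,-0.02,1,0,-0.05,0]
    - [1,-0.03,-0.02,1.5,0,-0.05,0]
    - [1,-0.03,-0.02,2,0,-0.05,0]
    - [1,-0.03,-0.02,2.3,0,-0.05,0]
    - [1,-0.03,-0.02,2.41,0,-0.05,0]
    - [1,-0.03,-0.02,2.41,0,-0.05,0]
    - [0.2,-0.03,-0.02,2.41,0,-0.05,0]
    - [0,-0.03,-0.02,2.41,0,-0.05,0]
    - [-0.2,-0.03,-0.02,2.41,0,-0.05,0]
    - [-0.4,-0.03,-0.02,2.41,0,-0.05,0]
    - [-1,-0.03,-0.02,2.41,0,-0.05,0]
    - [-1,-0.03,-0.02,2.41,0,-0.05,0]
    - [-1,-0.03,-0.02,2.41,0,-0.05,0]
    - [-1,-0.03,-0.02,2.41,0,-0.05,0]
    - [-1,-0.03,-0.02,2.41,0,-0.05,0]

```text
time_s: 11.35
tool_pos: [0.4835, -0.1074, 0.0665]
orientation: [0.074, 0.997, 0.0, 0.0]
wrist_force: [1.0, 1.6, 1.0]
grip_width: 0.364
finger_force: 34.7
```

Request:
jog_arm:
  motion:
    - [-1,0,0,-0.1,0,0,0]
    - [-1,0,0,-0.3,0,0,0]
    - [-1,0,0,-0.6,0,0,0]
    - [-1,0,0,-1,0,0,0]
    - [-1,0,0,-1.4,0,0,0]
    - [-1,0,0,-1.8,0,0,0]
    - [-1,0,0,-2.2,0,0,0]
    - [-1,0,0,-2.5,0,0,0]
    - [-1,0,0,-2.5,0,0,0]

```text
time_s: 12.25
tool_pos: [0.4845, -0.1088, 0.1937]
orientation: [0.075, 0.997, -0.001, 0.002]
wrist_force: [0.3, 0.3, -3.4]
grip_width: 0.367
finger_force: 34.7
```

```bash
python3 - <<'E'
from ov import *
o=env.observe();t=o["tool_pos"];print(o["wrist_force"])
a=-.18; g=.004
cmd(.5285+.001+g*np.cos(a),.2773+g*np.sin(a),.19,a)
c=look();  b=-.149;g=.004
p=(t[0]-g*np.cos(b),t[1]-g*np.sin(b),b); up=[0,0,t[2]-.066+.012]
it=[(LFOOT+up,p,(255,255,255)),(LSIDE+up,p,(0,0,0))]+[(RIM,(.5625,.0819,-.05),(255,255,255)),(POCK,(.5625,.0819,-.05),(255,255,255))]
overlay(c,it,"pics/d.png",{"top":(200,150,120,80),"side":(215,135,110,80)})
E
```

```text
[ 0.25695553  0.26124971 -3.42023906]
shift [0.18  7.767 0.067] turn [-0.007  0.042  0.292] now [ 0.4845 -0.1088  0.1937] t 12.25 q7 1.54
```

View pics/d.png

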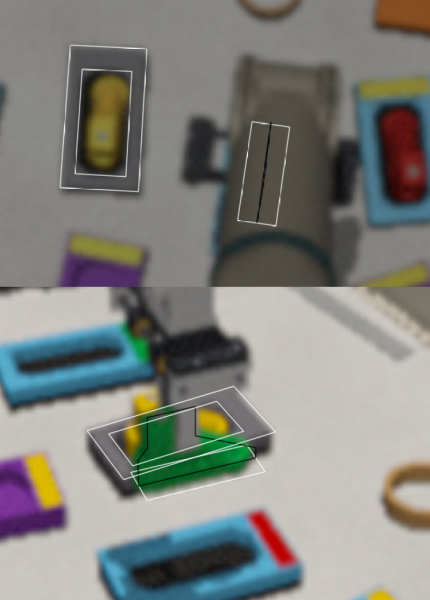

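Yellow is seated in the spare pocket (top view 105,125) and green is held level. Carry it to the green cradle.

Request:
jog_arm:
  motion:
    - [-1,0,0.3,0,0,0,0]
    - [-1,0,0.9,0,0,0,0]
    - [-1,0.05,1.7,0,0,0,0.1]
    - [-1,0.1,2.5,0,0,0,0.1]
    - [-1,0.1,3.3,0,0,0.02,0.15]
    - [-1,0.1,4.1,0,0,0.04,0.2]
    - [-1,0.1,4.9,0,0,0.04,0.2]
    - [-1,0.15,5.7,0,0,0.04,0.25]
    - [-1,0.15,6.5,0,0,0.04,0.29]
    - [-1,0.18,7.1,0.03,0,0.04,0.29]
    - [-1,0.18,7.5,0.06,0,0.04,0.29]
    - [-1,0.18,7.767,0.06,0,0.04,0.29]
    - [-1,0.18,7.767,0.06,0,0.04,0.29]
    - [-1,0.18,7.767,0.06,0,0.04,0.29]
    - [-1,0.18,7.767,0.06,0,0.04,0.29]

```text
time_s: 13.85
tool_pos: [0.5324, 0.2749, 0.1883]
orientation: [0.091, 0.996, -0.001, -0.002]
wrist_force: [-0.1, -0.5, -2.3]
grip_width: 0.364
finger_force: 34.7
```

```bash
python3 - <<'E'
from ov import *
a=-.18; g=.004
cmd(.5285+.001+g*np.cos(a),.2773+g*np.sin(a),.0665,a)
E
```

```text
shift [-0.025  0.042  2.437] turn [-0.019 -0.039 -0.017] now [0.5324 0.2749 0.1883] t 13.85 q7 0.82
```

Request:
jog_arm:
  motion:
    - [-1,-0.02,0.03,0.3,0,-0.03,0]
    - [-1,-0.02,0.03,0.8,0,-0.03,0]
    - [-1,-0.02,0.03,1.2,0,-0.03,0]
    - [-1,-0.02,0.03,1.6,0,-0.03,0]
    - [-1,-0.02,0.03,1.85,0,-0.03,0]
    - [-1,-0.02,0.03,2.05,0,-0.03,0]
    - [-1,-0.02,0.03,2.2,0,-0.03,0]
    - [-1,-0.02,0.03,2.3,0,-0.03,0]
    - [-1,-0.02,0.03,2.37,0,-0.03,0]
    - [-1,-0.02,0.03,2.41,0,-0.03,0]
    - [-1,-0.02,0.03,2.44,0,-0.03,0]
    - [-1,-0.02,0.03,2.44,0,-0.03,0]

```text
time_s: 15.05
tool_pos: [0.533, 0.2788, 0.0667]
orientation: [0.089, 0.996, 0.0, -0.0]
wrist_force: [-0.6, 0.4, -2.5]
grip_width: 0.365
finger_force: 34.7
```

Request:
jog_arm:
  motion:
    - [-1,0,0,0.02,0,0,0]
    - [-0.2,0,0,0.02,0,0,0]
    - [0,0,0,0.02,0,0,0]
    - [0.3,0,0,0.02,0,0,0]
    - [0.6,0,0,0.02,0,0,0]
    - [0.8,0,0,0,0,0,0]
    - [0.8,0,0,-0.3,0,0,0]
    - [0.8,0,0,-0.8,0,0,0]
    - [0.8,0,0,-1.4,0,0,0]
    - [0.8,0,0,-2,0,0,0]
    - [0.8,0,0,-2.5,0,0,0]
    - [0.8,0,0,-2.5,0,0,0]

```text
time_s: 16.25
tool_pos: [0.5353, 0.28, 0.1963]
orientation: [0.09, 0.996, 0.002, 0.003]
wrist_force: [-0.1, -0.2, -0.1]
grip_width: 0.9
finger_force: 0.0
```

```bash
python3 - <<'E'
from ov import *
a=.095; g=.005
x,y=.5244+g*np.cos(a),-.2897+g*np.sin(a); print(x,y)
cmd(x,y,.19,a)
E
```

```text
0.5293774544637762 -0.28922571415682724
shift [ -1.913 -11.224   0.078] turn [ 0.041  0.058 -2.619] now [0.5353 0.28   0.1963] t 16.25 q7 0.82
```

Request:
jog_arm:
  motion:
    - [1,-0.1,-0.5,0,0,0,-0.1]
    - [1,-0.2,-1.3,0,0,0,-0.3]
    - [1,-0.4,-2.2,0,0,0,-0.5]
    - [1,-0.5,-3.1,0,0,0,-0.7]
    - [1,-0.7,-4,0,0,0,-0.9]
    - [1,-0.8,-4.9,0,0,0,-1.1]
    - [1,-1,-5.8,0,0,0,-1.3]
    - [1,-1.1,-6.7,0,0,0,-1.5]
    - [1,-1.3,-7.6,0,0,0,-1.8]
    - [1,-1.4,-8.5,0,0,0,-2]
    - [1,-1.6,-9.4,0,0,0.05,-2.2]
    - [1,-1.8,-10.3,0.05,0.04,0.05,-2.4]
    - [1,-1.9,-10.9,0.08,0.04,0.05,-2.6]
    - [1,-1.913,-11.22,0.08,0.04,0.05,-2.62]
    - [1,-1.913,-11.22,0.08,0.04,0.05,-2.62]
    - [1,-1.913,-11.22,0.08,0.04,0.05,-2.62]
    - [1,-1.913,-11.22,0.08,0.04,0.05,-2.62]

```text
time_s: 17.95
tool_pos: [0.5277, -0.2875, 0.1876]
orientation: [-0.049, 0.999, -0.001, -0.003]
wrist_force: [-0.5, -0.3, 0.0]
grip_width: 0.997
finger_force: 0.0
```

```bash
python3 - <<'E'
from ov import *
cmd(.5294,-.2892,.066,.095)
c=look(); p1=(.5285,.2773,-.18);q=(.529,.2784,-.18);r=(.5244,-.2897,.095)
it=[(RIM,p1,(255,255,255)),(POCK,p1,(255,255,255)),(NT,q,(0,0,0)),(NT,r,(0,0,0))]
overlay(c,it,"pics/e.png",{"top":(160,150,200,80),"side":(200,130,140,120)})
E
```

```text
shift [-0.046 -0.032  2.432] turn [-0.018 -0.062  0.032] now [ 0.5277 -0.2875  0.1876] t 17.95 q7 2.02
```

View pics/e.png

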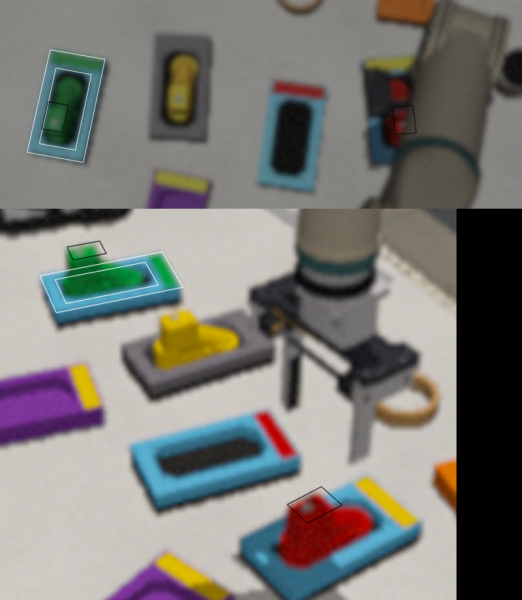

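Green is seated in the green cradle (top view 65,105). Descend on red.

Request:
jog_arm:
  motion:
    - [1,-0.03,-0.03,0.5,0,-0.06,0]
    - [1,-0.03,-0.03,1,0,-0.06,0]
    - [1,-0.03,-0.03,1.5,0,-0.06,0]
    - [1,-0.03,-0.03,2,0,-0.06,0]
    - [1,-0.03,-0.03,2.3,0,-0.06,0]
    - [1,-0.03,-0.03,2.43,0,-0.06,0]
    - [1,-0.03,-0.03,2.43,0,-0.06,0]
    - [0.2,-0.03,-0.03,2.43,0,-0.06,0]
    - [0,-0.03,-0.03,2.43,0,-0.06,0]
    - [-0.2,-0.03,-0.03,2.43,0,-0.06,0]
    - [-0.4,-0.03,-0.03,2.43,0,-0.06,0]
    - [-1,-0.03,-0.03,2.43,0,-0.06,0]
    - [-1,-0.03,-0.03,2.43,0,-0.06,0]
    - [-1,-0.03,-0.03,2.43,0,-0.06,0]
    - [-1,-0.03,-0.03,2.43,0,-0.06,0]
    - [-1,-0.03,-0.03,2.43,0,-0.06,0]

```text
time_s: 19.65
tool_pos: [0.5278, -0.2911, 0.0658]
orientation: [-0.048, 0.999, -0.001, -0.0]
wrist_force: [-0.4, 3.9, 1.7]
grip_width: 0.362
finger_force: 34.8
```

Request:
jog_arm:
  motion:
    - [-1,0,0,-0.1,0,0,0]
    - [-1,0,0,-0.3,0,0,0]
    - [-1,0,0,-0.6,0,0,0]
    - [-1,0,0,-1,0,0,0]
    - [-1,0,0,-1.4,0,0,0]
    - [-1,0,0,-1.8,0,0,0]
    - [-1,0,0,-2.2,0,0,0]
    - [-1,0,0,-2.2,0,0,0]
    - [-1,0,0,-2.2,0,0,0]

```text
time_s: 20.55
tool_pos: [0.5277, -0.2922, 0.1761]
orientation: [-0.047, 0.999, -0.002, -0.0]
wrist_force: [-1.0, 0.4, -3.0]
grip_width: 0.358
finger_force: 34.7
```

```bash
python3 - <<'E'
from ov import *
o=env.observe();t=o["tool_pos"]
a=-.1475; g=.004
cmd(.4778+.001+g*np.cos(a),-.1055+g*np.sin(a),.18,a)
c=look(("side",));  b=.095;g=.004
p=(t[0]-g*np.cos(b),t[1]-g*np.sin(b),b); up=[0,0,t[2]-.066+.012]
it=[(LFOOT+up,p,(255,255,255)),(LSIDE+up,p,(0,0,0))]
overlay(c,it,"pics/f.png",{"side":(240,150,110,90)})
E
```

```text
shift [ 0.542  3.791 -0.094] turn [-3.900e-02  2.000e-03  2.314e+00] now [ 0.5277 -0.2922  0.1761] t 20.55 q7 2.03
```

View pics/f.png

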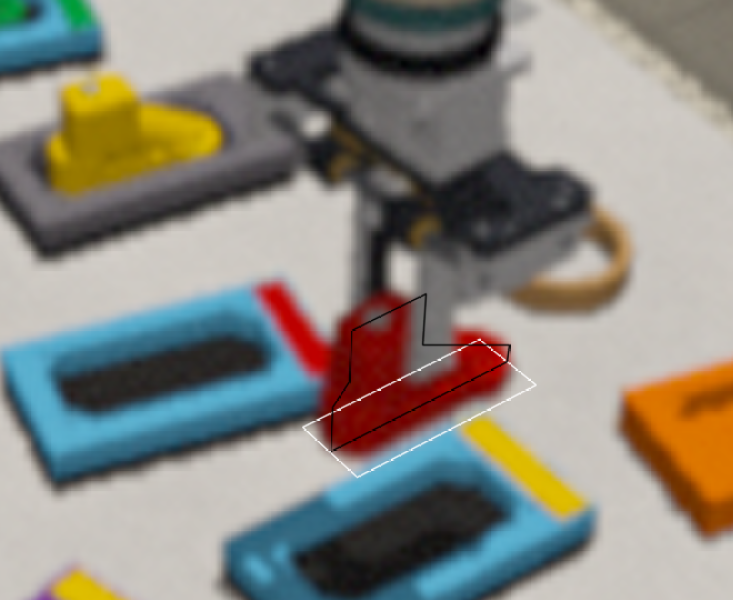

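Red is level, within a few mm of predicted. Move to the red cradle.

Request:
jog_arm:
  motion:
    - [-1,0.1,0.3,0,0,0,0.2]
    - [-1,0.15,0.8,0,0,0,0.5]
    - [-1,0.2,1.4,0,0,0,0.8]
    - [-1,0.3,2,-0.05,0,0,1.2]
    - [-1,0.4,2.6,-0.09,0,0,1.6]
    - [-1,0.5,3.2,-0.09,-0.03,0,2]
    - [-1,0.54,3.6,-0.09,-0.03,0,2.2]
    - [-1,0.542,3.79,-0.09,-0.03,0,2.31]
    - [-1,0.542,3.79,-0.09,-0.03,0,2.31]
    - [-1,0.542,3.79,-0.09,-0.03,0,2.31]
    - [-1,0.542,3.79,-0.09,-0.03,0,2.31]

```text
time_s: 21.7
tool_pos: [0.4831, -0.1073, 0.1795]
orientation: [0.074, 0.997, -0.001, -0.0]
wrist_force: [-0.2, -0.2, -3.7]
grip_width: 0.361
finger_force: 34.7
```

```bash
python3 - <<'E'
from ov import *
a=-.1475; g=.005
cmd(.4778+.001+g*np.cos(a),-.1055+g*np.sin(a),.0665,a)
E
```

```text
shift [-0.011  0.026  2.261] turn [-0.01  -0.001 -0.009] now [ 0.4831 -0.1073  0.1795] t 21.7 q7 1.53
```

Request:
jog_arm:
  motion:
    - [-1,0,0.02,0.3,0,0,0]
    - [-1,0,0.02,0.7,0,0,0]
    - [-1,0,0.02,1.1,0,0,0]
    - [-1,0,0.02,1.4,0,0,0]
    - [-1,0,0.02,1.65,0,0,0]
    - [-1,0,0.02,1.85,0,0,0]
    - [-1,0,0.02,2,0,0,0]
    - [-1,0,0.02,2.1,0,0,0]
    - [-1,0,0.02,2.18,0,0,0]
    - [-1,0,0.02,2.23,0,0,0]
    - [-1,0,0.02,2.26,0,0,0]
    - [-1,0,0.02,2.26,0,0,0]

```text
time_s: 22.9
tool_pos: [0.4831, -0.1048, 0.0669]
orientation: [0.073, 0.997, -0.0, 0.0]
wrist_force: [0.7, -0.3, -3.9]
grip_width: 0.357
finger_force: 34.7
```

Request:
jog_arm:
  motion:
    - [-1,0,0,0.02,0,0,0]
    - [-0.2,0,0,0.02,0,0,0]
    - [0,0,0,0.02,0,0,0]
    - [0.3,0,0,0.02,0,0,0]
    - [0.6,0,0,0.02,0,0,0]
    - [0.8,0,0,0,0,0,0]
    - [0.8,0,0,-0.3,0,0,0]
    - [0.8,0,0,-0.8,0,0,0]
    - [0.8,0,0,-1.4,0,0,0]
    - [0.8,0,0,-2,0,0,0]
    - [0.8,0,0,-2.5,0,0,0]
    - [0.8,0,0,-2.5,0,0,0]

```text
time_s: 24.1
tool_pos: [0.4853, -0.1052, 0.1949]
orientation: [0.073, 0.997, -0.001, 0.003]
wrist_force: [0.0, 0.7, -0.3]
grip_width: 0.903
finger_force: 0.0
```

```bash
python3 - <<'E'
from ov import *
a=-.05; g=.004
x,y=.5640+g*np.cos(a),.0801+g*np.sin(a); print(x,y)
cmd(x,y,.19,a)
E
```

```text
0.5679950010415799 0.07990008332291729
shift [-1.093  3.904  0.104] turn [-0.008  0.064 -0.925] now [ 0.4853 -0.1052  0.1949] t 24.1 q7 1.53
```

Request:
jog_arm:
  motion:
    - [1,-0.1,0.5,0,0,0,-0.1]
    - [1,-0.4,1.3,0,0,0,-0.3]
    - [1,-0.6,2.1,0,0,0,-0.5]
    - [1,-0.8,2.9,0,0,0.05,-0.7]
    - [1,-1,3.5,0.05,0,0.06,-0.85]
    - [1,-1.09,3.9,0.1,0,0.06,-0.92]
    - [1,-1.09,3.9,0.1,0,0.06,-0.92]
    - [1,-1.09,3.9,0.1,0,0.06,-0.92]
    - [1,-1.09,3.9,0.1,0,0.06,-0.92]

```text
time_s: 25.0
tool_pos: [0.5648, 0.0781, 0.1863]
orientation: [0.026, 1.0, -0.001, -0.004]
wrist_force: [-0.1, -0.4, -0.4]
grip_width: 1.003
finger_force: 0.0
```

```bash
python3 - <<'E'
from ov import *
cmd(.568,.0799,.066,-.05)
c=look(); p1=(.4778,-.1055,-.1475);q=(.4783,-.105,-.1475)
it=[(RIM,p1,(255,255,255)),(POCK,p1,(255,255,255)),(NT,q,(0,0,0)),(NT,(.564,.0801,-.05),(0,0,0))]
overlay(c,it,"pics/g.png",{"top":(200,150,140,90),"side":(210,130,120,110)})
E
```

```text
shift [-0.08   0.042  2.406] turn [-0.014 -0.072 -0.024] now [0.5648 0.0781 0.1863] t 25.0 q7 1.26
```

View pics/g.png

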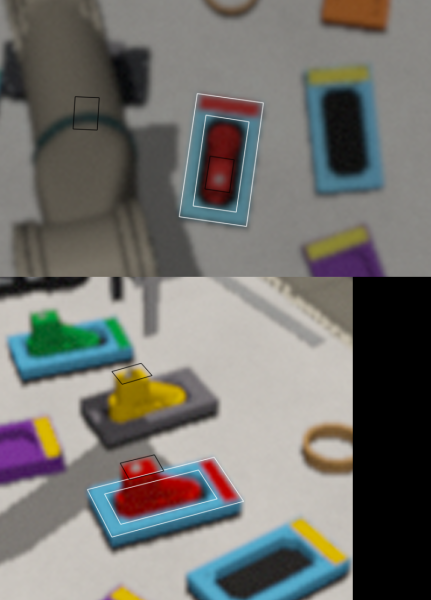

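Red is seated in the red cradle (top view 222,165). Now pick up yellow from the spare.

Request:
jog_arm:
  motion:
    - [1,-0.05,0.04,0.5,0,-0.06,0]
    - [1,-0.05,0.04,1,0,-0.06,0]
    - [1,-0.05,0.04,1.5,0,-0.06,0]
    - [1,-0.05,0.04,2,0,-0.06,0]
    - [1,-0.05,0.04,2.3,0,-0.06,0]
    - [1,-0.05,0.04,2.41,0,-0.06,0]
    - [1,-0.05,0.04,2.41,0,-0.06,0]
    - [0.2,-0.05,0.04,2.41,0,-0.06,0]
    - [0,-0.05,0.04,2.41,0,-0.06,0]
    - [-0.2,-0.05,0.04,2.41,0,-0.06,0]
    - [-0.4,-0.05,0.04,2.41,0,-0.06,0]
    - [-1,-0.05,0.04,2.41,0,-0.06,0]
    - [-1,-0.05,0.04,2.41,0,-0.06,0]
    - [-1,-0.05,0.04,2.41,0,-0.06,0]
    - [-1,-0.05,0.04,2.41,0,-0.06,0]
    - [-1,-0.05,0.04,2.41,0,-0.06,0]

```text
time_s: 26.7
tool_pos: [0.5672, 0.0818, 0.0661]
orientation: [0.025, 1.0, -0.0, -0.0]
wrist_force: [0.2, -1.4, 1.0]
grip_width: 0.361
finger_force: 34.5
```

Request:
jog_arm:
  motion:
    - [-1,0,0,-0.1,0,0,0]
    - [-1,0,0,-0.3,0,0,0]
    - [-1,0,0,-0.6,0,0,0]
    - [-1,0,0,-1,0,0,0]
    - [-1,0,0,-1.4,0,0,0]
    - [-1,0,0,-1.8,0,0,0]
    - [-1,0,0,-2.2,0,0,0]
    - [-1,0,0,-2.5,0,0,0]
    - [-1,0,0,-2.5,0,0,0]

```text
time_s: 27.6
tool_pos: [0.5689, 0.0825, 0.1939]
orientation: [0.025, 1.0, 0.001, 0.002]
wrist_force: [1.1, -0.6, -2.2]
grip_width: 0.364
finger_force: 34.5
```

```bash
python3 - <<'E'
from ov import *
a=.0935; g=.003
cmd(.522+.001+g*np.cos(a),-.2890+g*np.sin(a),.19,a)
E
```

```text
shift [ 0.484 -7.458  0.067] turn [ 0.009  0.046 -1.373] now [0.5689 0.0825 0.1939] t 27.6 q7 1.26
```

Request:
jog_arm:
  motion:
    - [-1,0,-0.3,0,0,0,0]
    - [-1,0.1,-0.9,0,0,0,-0.1]
    - [-1,0.1,-1.7,0,0,0,-0.3]
    - [-1,0.2,-2.5,0,0,0,-0.4]
    - [-1,0.2,-3.3,0,0,0,-0.6]
    - [-1,0.3,-4.1,0,0,0.02,-0.7]
    - [-1,0.3,-4.9,0,0,0.04,-0.9]
    - [-1,0.4,-5.7,0,0,0.04,-1.1]
    - [-1,0.4,-6.5,0,0,0.04,-1.25]
    - [-1,0.48,-7.0,0.06,0,0.04,-1.37]
    - [-1,0.48,-7.3,0.06,0,0.04,-1.37]
    - [-1,0.484,-7.46,0.06,0,0.04,-1.37]
    - [-1,0.484,-7.46,0.06,0,0.04,-1.37]
    - [-1,0.484,-7.46,0.06,0,0.04,-1.37]
    - [-1,0.484,-7.46,0.06,0,0.04,-1.37]

```text
time_s: 29.1
tool_pos: [0.525, -0.2872, 0.1883]
orientation: [-0.048, 0.999, 0.001, -0.002]
wrist_force: [0.6, -0.2, -2.3]
grip_width: 0.364
finger_force: 34.5
```

```bash
python3 - <<'E'
from ov import *
a=.0935; g=.003
cmd(.522+.001+g*np.cos(a),-.2890+g*np.sin(a),.0665,a)
t=env.observe()["tool_pos"]
c=look(("side",));  b=.0935
p=(t[0]-g*np.cos(b),t[1]-g*np.sin(b),b); up=[0,0,t[2]-.066+.012]; y=(.522,-.289,.0935)
it=[(LFOOT+up,p,(255,255,255)),(LSIDE+up,p,(0,0,0)),(RIM,y,(255,255,255)),(POCK,y,(255,255,255))]
overlay(c,it,"pics/h.png",{"side":(240,150,110,90)})
E
```

```text
shift [-0.026 -0.034  2.436] turn [ 0.012 -0.038  0.022] now [ 0.525  -0.2872  0.1883] t 29.1 q7 2.03
```

View pics/h.png

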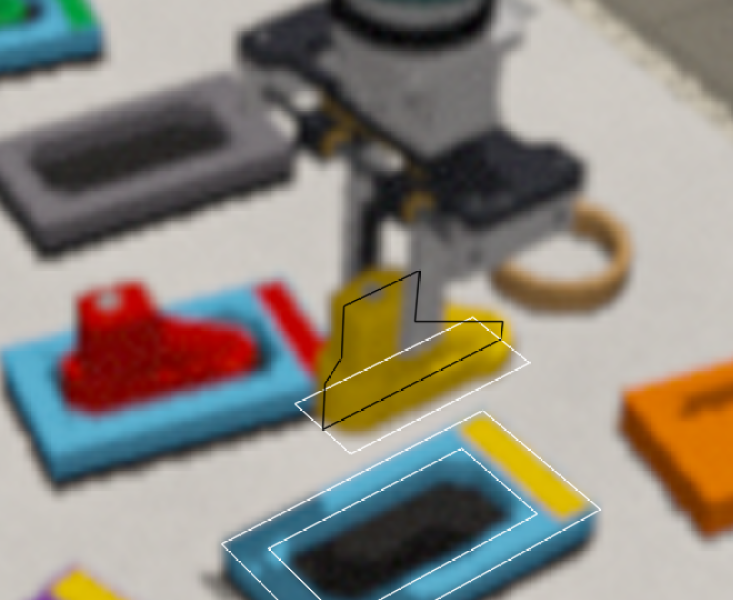

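Yellow is level and lined up. Lower it.

Request:
jog_arm:
  motion:
    - [-1,-0.02,-0.03,0.3,0,-0.03,0.02]
    - [-1,-0.02,-0.03,0.8,0,-0.03,0.02]
    - [-1,-0.02,-0.03,1.2,0,-0.03,0.02]
    - [-1,-0.02,-0.03,1.6,0,-0.03,0.02]
    - [-1,-0.02,-0.03,1.85,0,-0.03,0.02]
    - [-1,-0.02,-0.03,2.05,0,-0.03,0.02]
    - [-1,-0.02,-0.03,2.2,0,-0.03,0.02]
    - [-1,-0.02,-0.03,2.3,0,-0.03,0.02]
    - [-1,-0.02,-0.03,2.37,0,-0.03,0.02]
    - [-1,-0.02,-0.03,2.41,0,-0.03,0.02]
    - [-1,-0.02,-0.03,2.44,0,-0.03,0.02]
    - [-1,-0.02,-0.03,2.44,0,-0.03,0.02]

```text
time_s: 30.35
tool_pos: [0.5251, -0.2907, 0.0663]
orientation: [-0.045, 0.999, 0.0, -0.0]
wrist_force: [-0.9, 1.3, -1.8]
grip_width: 0.367
finger_force: 34.5
```

Request:
jog_arm:
  motion:
    - [-1,0,0,0.02,0,0,0]
    - [-0.2,0,0,0.02,0,0,0]
    - [0,0,0,0.02,0,0,0]
    - [0.3,0,0,0.02,0,0,0]
    - [0.6,0,0,0.02,0,0,0]
    - [0.8,0,0,0,0,0,0]
    - [0.8,0,0,-0.3,0,0,0]
    - [0.8,0,0,-0.8,0,0,0]
    - [0.8,0,0,-1.4,0,0,0]
    - [0.8,0,0,-2,0,0,0]
    - [0.8,0,0,-2.5,0,0,0]
    - [0.8,0,0,-2.5,0,0,0]

```text
time_s: 31.55
tool_pos: [0.5276, -0.2919, 0.1961]
orientation: [-0.045, 0.999, -0.002, 0.003]
wrist_force: [-0.2, 0.0, -0.3]
grip_width: 0.898
finger_force: 0.0
```

Request:
jog_arm:
  motion:
    - [1,0,0.3,-0.2,0,0,0]
    - [1,0.5,0.8,-0.4,0,0,0]
    - [1,1,1.4,-0.6,0,0,0]
    - [1,1.3,2.2,-0.8,0,0,0]
    - [1,1.5,3,-1,0,0,0]
    - [1,1.5,3.8,-1,0,0,0]
    - [1,1.5,4.6,-1,0,0,0]
    - [1,1.5,5.2,-1,0,0,0]
    - [1,1.5,5.4,-1,0,0,0]
    - [1,1.5,5.4,-1,0,0,0]

```text
time_s: 32.55
tool_pos: [0.4253, -0.0272, 0.2413]
orientation: [-0.047, 0.999, 0.0, -0.001]
wrist_force: [0.4, -0.2, -0.4]
grip_width: 0.999
finger_force: 0.0
```

```bash
python3 - <<'E'
from ov import *
c=look(); 
C=[(.5285,.2773,-.1775),(.4775,-.1055,-.1475),(.522,-.289,.0935)]
it=[(A,p,(255,255,255)) for p in C for A in(POCK,)]
overlay(c,it,"pics/i.png",{"top":(165,155,180,75),"side":(205,135,130,120)})
E
```

```text
(no output)
```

View pics/i.png

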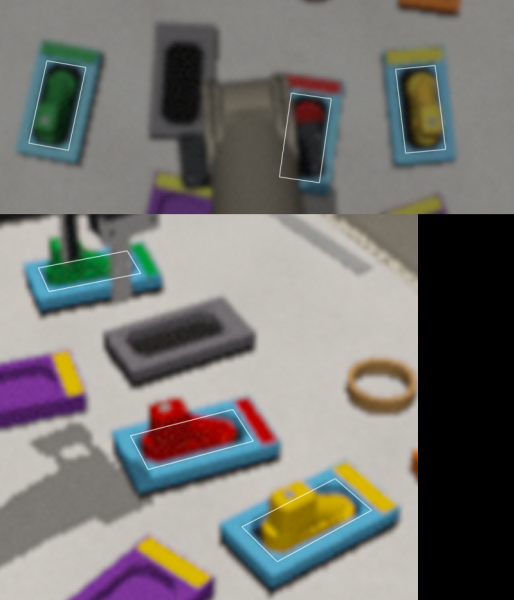

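All three lasts are seated in their own cradles, toes at the strips: green (60,105), red (310,110) and yellow (425,110) in the top view. The gripper is clear of everything.

```bash
python3 -c "
from bench import env
print(env.sign_off())"
```

```text
the job is handed in; nothing more can be done
None
```

I put each last in the cradle of its own colour, seated with its toe at the striped end, after parking the yellow one in the grey cradle, and handed the job in at about 33 s; the verdict was not shown.

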